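Pack the test caddy with the two cells and two powder vials

ROBOT

A 6-joint arm with a two-finger parallel gripper is mounted at the origin on a cart in front of the work surface, level with it; the furniture and walls round the work are solid. World frame = base frame: x ahead of the robot, y to its left, z up, the work surface at z = 0. Lengths are in m, angles in degrees, forces in N, time in s.
With the tool pointing down it reaches from about 0.3 to 0.95 m from the base axis. Payload 3.1 kg.
Tool frame: the origin (TCP) lies between the finger pads; the fingertips stand 8 mm ahead of it and the grasp point (between the pads) lies 11 mm behind it (arm.tips_ahead is the distance from the TCP to the fingertips, in m); z points along the fingers, y is the line along which they close (so a half turn about z gives the same grasp; the last joint's range is limited). The gripper opens to 85 mm and grips with 20 to 120 N. Pads are 22 mm wide; open, the fingers measure 114 mm over their backs; the gripper's body (76 mm by 85 mm) begins 54 mm behind the grasp point. The pads swing forward as they close: fully open they stand 13 mm farther back than shut.
Start: joints at [68.027, 17.653, 93.61, -0, 68.738, -3.994], TCP at [0.193, 0.594, 0.239] pointing down, gripper open.
Joint ranges: [-175.34, 175.34], [-45.06, 112.39], [2.9, 150.54], [-68.45, 248.45], [3.09, 151.38], [-168.51, 168.51]. Speed limits (degrees/s): [159.86, 159.86, 180, 180, 180, 180].

INTERFACE

Orientations are given as a 3x3 rotation matrix whose columns are the frame's x, y, z axes.
In Python, from station import arm, move_gripper, planner, optics gives the robot as it stands. Calls block until the motion is done:
- arm.move_to(position, orientation): joint-space move of the TCP to a pose.
- arm.servo_line(position, frame=None, v=0.15): straight line of the TCP; frame=None keeps the orientation; v is the mean speed in m/s.
- arm.movej(angles): joint-space move.
- move_gripper(opening, strength=None): finger opening in m; strength is the grip in N (None keeps the last); returns when the fingers have stopped.
- arm.pause(seconds).
- planner.ik(position, orientation): joint angles nearest the present ones, or None.
- optics.capture(name): name is "scene" or "top" or "wrist"; returns a dict with "image" (420x560x3 uint8, red, green, blue), "z_map" (420x560 float32, m along the optical axis (not along the pixel's ray), 0 where there is no reading), "K" (3x3 intrinsics, pixels), "eye" and "rotation" of the camera in the world. Camera axes: x right, y down, z forward; pixel columns grow to the right and rows downward; lengths in m; the calibration is good to about 2 mm. A picture is of the moment at which its call begins.
A pose or a line that the arm cannot do raises arm.Unreachable and nothing moves.
- arm.sign_off(): hands the job in; it is judged then, once.
Readings, each from a call of its own:
- arm.read_clock(): time.
- arm.read_qpos(): joint angles.
- arm.read_joint_vel(): joint speeds.
- arm.read_effort(): joint torques, N m.
- arm.read_ee_pos(): TCP position.
- arm.read_tcp_rot(): TCP orientation.
- arm.read_wrist_force(): force on the tool from outside, world axes, zero at the start.
- arm.read_torque(): the same for the moment, N m.
- arm.read_width(): finger opening in m.
- arm.read_grip_force(): force on a finger pad.
Only numpy, scipy, OpenCV 4.12 (cv2) and the standard library are available. Lean on these libraries where they do the work, as an engineer would, in place of code of your own. Each camera call takes 0.05 s, during which the arm holds its last target. There are 200 camera calls.

TASK

Pack the caddy for the next test: stand the green cell in the green cup, the blue cell in the blue cup, the black-capped vial in the black cup and the white-capped vial in the white cup, each upright on the cup's floor. The yellow cell and the red alkaline battery do not belong: leave them standing where they are. Do not tip anything over on the way.

Things in the scene. Friction and masses are not known exactly. Their poses are not given: they have to be found in the camera images.
- cell_green: green lithium cell, an upright cylinder 18 mm across and 66 mm tall, standing loose on the bench; origin at the centre of its underside, z up along the cylinder. (To the right of all the loose things a fixed white test jig with its clear guard raised stands about 200 mm high: pass over or well clear of it)
- cell_blue: blue lithium cell, an upright cylinder 18 mm across and 66 mm tall, standing loose on the bench; origin at the centre of its underside, z up along the cylinder
- vial_black: clear glass vial with a black screw cap and dark powder inside; 26 mm across the glass, 59 mm tall in all, the cap a little narrower; standing loose on the bench; origin at the centre of its underside, z up along the vial
- vial_white: clear glass vial with a white screw cap and pale pink powder inside; 26 mm across the glass, 59 mm tall in all, the cap a little narrower; standing loose on the bench; origin at the centre of its underside, z up along the vial
- cup_green: green round open cup, 52 mm across and 15 mm high, 46 mm across inside, inner floor 3 mm above its underside; fixed in the fixed grey caddy: a 180 mm square tray with an 18 mm high rim, 5 mm floor and steel grip bars reaching 23 mm out at two ends, holding 4 such cups in a square, 85 mm between centres, in any order. Origin at the centre of the cup's underside; z up
- cup_blue: blue round open cup, 52 mm across and 15 mm high, 46 mm across inside, inner floor 3 mm above its underside; fixed in the fixed grey caddy: a 180 mm square tray with an 18 mm high rim, 5 mm floor and steel grip bars reaching 23 mm out at two ends, holding 4 such cups in a square, 85 mm between centres, in any order. Origin at the centre of the cup's underside; z up
- cup_black: black round open cup, 52 mm across and 15 mm high, 46 mm across inside, inner floor 3 mm above its underside; fixed in the fixed grey caddy: a 180 mm square tray with an 18 mm high rim, 5 mm floor and steel grip bars reaching 23 mm out at two ends, holding 4 such cups in a square, 85 mm between centres, in any order. Origin at the centre of the cup's underside; z up
- cup_white: white round open cup, 52 mm across and 15 mm high, 46 mm across inside, inner floor 3 mm above its underside; fixed in the fixed grey caddy: a 180 mm square tray with an 18 mm high rim, 5 mm floor and steel grip bars reaching 23 mm out at two ends, holding 4 such cups in a square, 85 mm between centres, in any order. Origin at the centre of the cup's underside; z up
- battery_red: red and white alkaline battery, an upright cylinder 15 mm across and 50 mm tall, standing loose on the bench; does not belong in the caddy; origin at the centre of its underside, z up
- cell_yellow: yellow lithium cell, an upright cylinder 18 mm across and 66 mm tall, standing loose on the bench; origin at the centre of its underside, z up along the cylinder; does not belong in the caddy
There are look-alikes about, which are no part of the job. What is shaped like the cell_green but orange is not meant. What is shaped like the cell_blue but orange or purple is not meant.

How it is judged:
By the outcome, as a careful person would: the job done as asked, in the order asked, and still so for the second after the job is handed in, with the robot touching nothing.
It also fails if it takes over 102 s, if anything falls off the work surface, if the arm or the gripper's body presses on something with over 40 N, if the wrist force passes 120 N, or if a joint passes its speed limit or range.

## Working session

There is one attempt and no reset: what is moved stays moved. The work goes in short steps, each a Python script; the robot and the scene stay as the last script left them, time stands still between calls to the robot, and variables do not carry over. Pictures are saved under pics/ and viewed, at most 14 in all, crops included, and the job is handed in when it is done.

```bash
mkdir -p pics; ls
python3 - <<'E'
from station import arm, optics
import cv2,numpy as np
for n in("top","scene"):
    c=optics.capture(n); cv2.imwrite(f"pics/{n}0.png",c["image"][:,:,::-1]); np.savez(f"{n}0.npz",**c)
    print(n,c["eye"],c["rotation"].round(3).tolist(),c["K"].tolist())
print(arm.read_clock())
E
```

```text
pics
top [0.4544065  0.12314403 0.99066147] [[-0.006, -0.992, 0.126], [-1.0, 0.005, -0.012], [0.012, -0.126, -0.992]] [[435.7889741901416, 0.0, 280.5293258396173], [0.0, 435.7889741901416, 206.3569199707326], [0.0, 0.0, 1.0]]
scene [ 0.2142025  -0.47386809  0.71818001] [[0.867, -0.34, 0.364], [-0.497, -0.621, 0.606], [0.02, -0.706, -0.708]] [[514.3225805713294, 0.0, 279.89119458808324], [0.0, 514.3225805713294, 213.46399257623509], [0.0, 0.0, 1.0]]
0.1
```

View pics/top0.png

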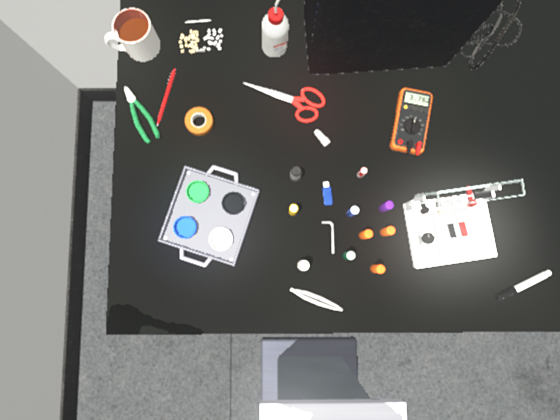

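View pics/scene0.png

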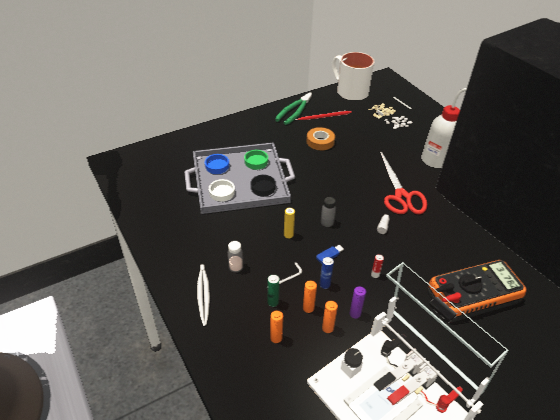

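The top view (up = +x, right = −y) shows the caddy at about (210,215). Its cups are green (199,191), black (233,203), blue (186,227) and white (220,238). The loose items are the black vial (296,174), white vial (303,266), green cell (349,256), blue cell (353,211), yellow (293,210) and red battery (362,172). The look-alikes are orange at (366,234), (388,231) and (378,269), and purple at (387,206).

```bash
cat > h.py <<'E'
import numpy as np,cv2
def pts(c):
    v,u=np.mgrid[0:420,0:560]; z=c["z_map"]; K=c["K"]
    p=np.stack([(u-K[0,2])/K[0,0]*z,(v-K[1,2])/K[1,1]*z,z],-1)@c["rotation"].T+c["eye"]
    p[z==0]=np.nan; return p
def ray(c,u,v,h):
    K=c["K"]; d=c["rotation"]@np.array([(u-K[0,2])/K[0,0],(v-K[1,2])/K[1,1],1.])
    return c["eye"]+d*(h-c["eye"][2])/d[2]
E
python3 - <<'E'
from h import *
for n in("top","scene"):
    c=dict(np.load(f"{n}0.npz")); P=pts(c); z=P[...,2]; im=c["image"]
    print(n,"table z",np.nanmedian(z[(P[...,0]>.3)&(P[...,0]<.8)&(abs(P[...,1])<.3)]))
    reg=(P[...,0]>.25)&(P[...,0]<.75)&(P[...,1]>-.15)&(P[...,1]<.25)
    m=(reg&(z>.02)&(z<.09)).astype(np.uint8)
    k,L,S,C=cv2.connectedComponentsWithStats(m)
    for i in range(1,k):
        if S[i,4]<15: continue
        q=P[L==i]; zt=np.nanpercentile(q[:,2],95); t=(L==i)&(z>zt-.006)
        a=P[t]; (cx,cy),r=cv2.minEnclosingCircle(a[:,:2].astype(np.float32))
        print(C[i].round(),S[i,4],"ztop %.3f"%zt,"mean",a[:,:2].mean(0).round(4),"circ",round(cx,4),round(cy,4),"r %.4f"%r,"rgb",np.median(im[t],0), "n",t.sum())
c=dict(np.load("top0.npz")); 
cv2.imwrite("pics/crop.png",cv2.resize(c["image"][150:285,150:410,::-1],None,fx=3,fy=3,interpolation=cv2.INTER_CUBIC))
E
```

```text
top table z -0.00014215373807868747
[393. 140.] 105 ztop 0.038 mean [ 0.7269 -0.1467] circ 0.7281 -0.1468 r 0.0210 rgb [255.  164.   98.5] n 52
[295. 173.] 126 ztop 0.060 mean [0.6509 0.0776] circ 0.6513 0.0776 r 0.0106 rgb [110. 109. 105.] n 73
[362. 172.] 51 ztop 0.051 mean [ 0.6525 -0.072 ] circ 0.6527 -0.0718 r 0.0069 rgb [255. 255. 255.] n 33
[387. 206.] 103 ztop 0.067 mean [ 0.5746 -0.1216] circ 0.5745 -0.1215 r 0.0098 rgb [219. 127. 250.] n 57
[293. 209.] 73 ztop 0.067 mean [0.5679 0.0841] circ 0.568 0.0844 r 0.0090 rgb [255. 255. 255.] n 49
[353. 211.] 88 ztop 0.066 mean [ 0.5632 -0.0469] circ 0.563 -0.0469 r 0.0092 rgb [255. 255. 255.] n 58
[388. 231.] 100 ztop 0.065 mean [ 0.5192 -0.1225] circ 0.5192 -0.1227 r 0.0093 rgb [255. 230. 121.] n 63
[366. 234.] 93 ztop 0.066 mean [ 0.5124 -0.0748] circ 0.512 -0.0745 r 0.0092 rgb [255. 231. 114.] n 59
[349. 255.] 87 ztop 0.067 mean [ 0.4671 -0.0358] circ 0.467 -0.0357 r 0.0091 rgb [255. 255. 255.] n 58
[303. 265.] 114 ztop 0.060 mean [0.4465 0.0633] circ 0.4465 0.0633 r 0.0104 rgb [255. 255. 255.] n 78
[378. 269.] 98 ztop 0.066 mea
[... 563 characters left out ...]
1 -0.0484] circ 0.5639 -0.0476 r 0.0105 rgb [230. 227. 224.] n 93
[434. 279.] 51 ztop 0.038 mean [ 0.7198 -0.1467] circ 0.7223 -0.1486 r 0.0144 rgb [170. 102.  61.] n 33
[273. 287.] 276 ztop 0.066 mean [ 0.4666 -0.0373] circ 0.4673 -0.0366 r 0.0099 rgb [243. 239. 233.] n 99
[309. 293.] 272 ztop 0.066 mean [ 0.512  -0.0763] circ 0.5128 -0.0758 r 0.0101 rgb [254.  165.5  62. ] n 96
[358. 298.] 275 ztop 0.066 mean [ 0.5735 -0.1233] circ 0.5741 -0.1224 r 0.0099 rgb [158.  71. 197.] n 105
[329. 313.] 285 ztop 0.066 mean [ 0.5186 -0.1245] circ 0.5194 -0.1239 r 0.0104 rgb [254. 164.  63.] n 117
[276. 323.] 289 ztop 0.066 mean [ 0.437  -0.0997] circ 0.4375 -0.0993 r 0.0102 rgb [254. 165.  61.] n 116
```

View pics/crop.png

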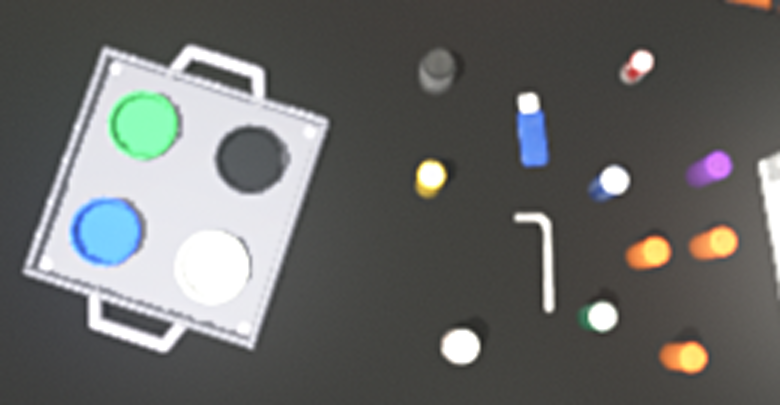

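The crop confirms identities and positions. All measured tops match the given heights and radii. Next I locate the cups.

```bash
cat > cups.py <<'E'
from h import *
est={}
R={"top":dict(green=(199,191),black=(233,203),blue=(186,227),white=(220,238)),"scene":dict(green=(257,159),black=(263,185),blue=(217,164),white=(222,190))}
for n in R:
    c=dict(np.load(f"{n}0.npz")); h=cv2.cvtColor(c["image"],cv2.COLOR_RGB2HSV).astype(int); H,S,V=h[...,0],h[...,1],h[...,2]
    M=dict(green=(abs(H-65)<20)&(S>70),blue=(abs(H-108)<15)&(S>90),black=V<100,white=(V>225)&(S<40))
    for k,(u,v) in R[n].items():
        m=M[k].astype(np.uint8); w=np.zeros_like(m); cv2.circle(w,(u,v),20,1,-1); m&=w
        kk,L,St,C=cv2.connectedComponentsWithStats(m); i=1+St[1:,4].argmax()
        p=cv2.findContours((L==i).astype(np.uint8),0,1)[0]; p=max(p,key=len)[:,0]
        X=np.array([ray(c,a,b,.02)[:2] for a,b in p],np.float32); (x,y),r=cv2.minEnclosingCircle(X); est[n,k]=(x,y); print(n,k,round(x,4),round(y,4),"r",round(r,4),"mean",X.mean(0).round(4),St[i,4])
ks=["green","black","white","blue"]; 
for n in R:
    E=np.array([est[n,k] for k in ks]); print(n,[round(float(np.linalg.norm(E[i]-E[i-1])),4) for i in range(4)])
    m=E.mean(0); z=(E-m)@[1,1j]; s=z/np.array([1,1j,-1,-1j]); s2=z/np.array([1,-1j,-1,1j]); s=s if abs(s.mean())>abs(s2.mean()) else s2; print("centre",m.round(4),"half-diag",abs(s.mean()).round(4),"(60.1)","ang",np.degrees(np.angle(s)).round(1))
E
python3 cups.py
```

```text
top green 0.6125 0.2985 r 0.0263 mean [0.6125 0.2983] 419
top black 0.5856 0.2176 r 0.0246 mean [0.5861 0.2174] 355
top blue 0.5327 0.3247 r 0.0264 mean [0.5326 0.3246] 427
top white 0.5072 0.2461 r 0.0448 mean [0.5074 0.2457] 1205
scene green 0.6115 0.291 r 0.0342 mean [0.61   0.2914] 401
scene black 0.5846 0.2092 r 0.0341 mean [0.5836 0.2093] 474
scene blue 0.5311 0.3185 r 0.0341 mean [0.5303 0.3181] 416
scene white 0.5061 0.245 r 0.0261 mean [0.5077 0.2485] 252
top [0.084, 0.0853, 0.0835, 0.0826]
centre [0.5595 0.2717] half-diag 0.0593 (60.1) ang [26.9 25.8 26.1 26.9]
scene [0.085, 0.0861, 0.0863, 0.0776]
centre [0.5583 0.2659] half-diag 0.0592 (60.1) ang [25.2 24.8 21.8 27.4]
```

```bash
cat > job.py <<'E'
import sys
from h import *
from station import arm, move_gripper, planner, optics
T=.19
def rot(a):
    a=np.radians(a); y=np.array([np.cos(a),np.sin(a),0]); z=np.array([0,0,-1.]); return np.column_stack([np.cross(y,z),y,z])
def best(p,a):
    q0=np.array(arm.read_qpos()); o=[(abs(np.array(q)-q0).max(),k) for k in(a,a+180) if (q:=planner.ik(p,rot(k))) is not None]
    return rot(min(o)[1])
def go(obj,cup,hg,a,op):
    x,y=obj; R=best([x,y,T],a)
    move_gripper(op); arm.move_to([x,y,T],R)
    arm.servo_line([x,y,hg-.011]); move_gripper(0,40)
    print("width",arm.read_width(),"F",arm.read_grip_force())
    arm.servo_line([x,y,T],v=.2); print("lifted width",arm.read_width())
    x,y=cup; arm.move_to([x,y,T],best([x,y,T],a))
    arm.servo_line([x,y,.05+hg-.011],v=.2); arm.servo_line([x,y,.009+hg-.011],v=.06)
    print("wrist",np.round(arm.read_wrist_force(),1))
    move_gripper(op); arm.servo_line([x,y,T],v=.2)
    print("t",arm.read_clock())
def snap(tag,names=("top","scene")):
    for n in names:
        c=optics.capture(n); cv2.imwrite(f"pics/{n}{tag}.png",c["image"][:,:,::-1]); np.savez(f"{n}{tag}.npz",**c)
E
python3 - <<'E'
from job import *
go((.467,-.036),(.6125,.2985),.045,12,.045); snap(1)
E
```

```text
width 0.017395023689247523 F 38.92878234386444
lifted width 0.016918715897430308
wrist [-2.9 -1.3  5.1]
t 9.6583
```

View pics/scene1.png

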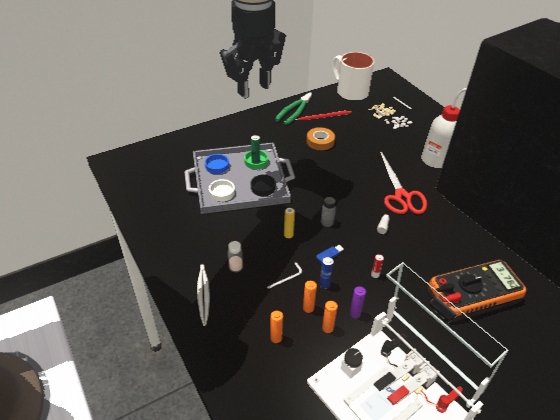

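The green cell stands upright in the green cup at (256,150), and everything else is undisturbed. I go on in order with blue and black.

Run:
```python
from job import *
go((.563,-.047),(.5325,.325),.045,-27,.045)
go((.651,.077),(.586,.2173),.038,0,.055); snap(2)
```

```text
width 0.016995640016737965 F 38.90900015830994
lifted width 0.016697118639013204
wrist [-3.5 -1.7  5.6]
t 17.95
width 0.024399637087544217 F 39.656077349475254
lifted width 0.024075798596120107
wrist [-4.  -0.9  7.3]
t 25.4
```

View pics/scene2.png

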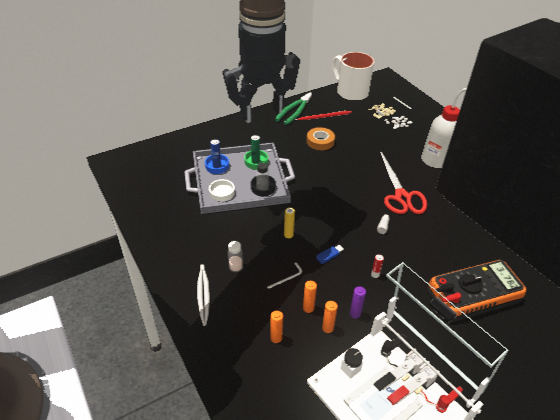

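The blue cell (214,152) and the black vial (263,172) now stand in their cups. The white vial at (235,255) is next and has not moved.

Run:
```python
from job import *
go((.4465,.063),(.5057,.2437),.038,0,.055)
arm.move_to([.3,.0,.3],best([.3,.0,.3],0) ); snap(3)
for n in("top","scene"):
    c=dict(np.load(f"{n}3.npz")); P=pts(c); z=P[...,2]
    m=((P[...,0]>.38)&(P[...,0]<.75)&(P[...,1]>-.15)&(P[...,1]<.37)&(z>.026)&(z<.09)).astype(np.uint8)
    k,L,S,C=cv2.connectedComponentsWithStats(m)
    for i in range(1,k):
        if S[i,4]<15: continue
        zt=np.nanpercentile(z[L==i],95); t=(L==i)&(z>zt-.006); (x,y),r=cv2.minEnclosingCircle(P[t][:,:2].astype(np.float32))
        print(n,round(x,4),round(y,4),"r %.4f zt %.3f"%(r,zt))
```

```text
width 0.023591575361788752 F 39.42426089895889
lifted width 0.023745716583620957
wrist [-3.3 -1.7  7. ]
t 32.8
top 0.7277 -0.1486 r 0.0190 zt 0.038
top 0.6526 -0.0723 r 0.0065 zt 0.050
top 0.6113 0.2983 r 0.0096 zt 0.074
top 0.5841 0.2176 r 0.0106 zt 0.068
top 0.5743 -0.1222 r 0.0092 zt 0.066
top 0.5678 0.0851 r 0.0091 zt 0.067
top 0.5308 0.3245 r 0.0090 zt 0.073
top 0.5196 -0.1216 r 0.0094 zt 0.067
top 0.5124 -0.0745 r 0.0095 zt 0.066
top 0.5041 0.2434 r 0.0107 zt 0.068
top 0.4377 -0.0979 r 0.0094 zt 0.066
scene 0.6087 0.2982 r 0.0119 zt 0.073
scene 0.5305 0.3237 r 0.0110 zt 0.073
scene 0.5831 0.2158 r 0.0123 zt 0.067
scene 0.5034 0.2425 r 0.0118 zt 0.067
scene 0.5681 0.0828 r 0.0102 zt 0.066
scene 0.6529 -0.074 r 0.0073 zt 0.050
scene 0.7241 -0.1471 r 0.0132 zt 0.038
scene 0.5123 -0.0755 r 0.0103 zt 0.066
scene 0.5742 -0.1221 r 0.0102 zt 0.066
scene 0.5191 -0.1235 r 0.0102 zt 0.066
scene 0.4372 -0.0985 r 0.0103 zt 0.066
```

View pics/scene3.png

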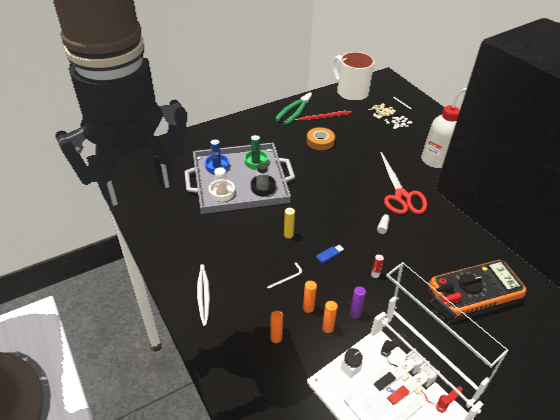

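All four items stand in their cups, with tops at 0.074 and 0.067 m as expected for the cup floor. The white vial is at (220,185). The yellow cell, the red battery and the look-alikes have not moved.

```bash
python3 -c "
from station import arm
print(arm.sign_off())"
```

```text
the job is handed in; nothing more can be done
None
```

The job is handed in: the green cell, blue cell, black-capped vial and white-capped vial stand upright in their matching cups, placed in that order by 33 s of the 102 s limit, and the yellow cell and red battery were not touched.

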